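# Clear the bench after a chair glue-up

## Task

Clear the bench after the chair glue-up. Pack the three clamping cauls upright into their fitted case, each fully down in its own bay (their steps overlap, so work out which goes in first); snap every chisel on the bench into a free pair of spring clips of the rack, pressed fully home; and hang every assembly square by its eye on a free peg of the rail. There may be one or two chisels and one or two squares; leave everything else on the bench where it is.

Things in the scene. Friction and masses are not known exactly. Their poses are not given: they have to be found in the camera images.
- case: Open plywood case, fixed, 193 x 91 mm, 44 mm high; inside 177 (x) x 75 (y) mm; floor and walls 8 mm thick. Two low red ribs across its floor (6 mm thick, 10 mm high) part it into three bays, A, B, C. Origin: centre of the underside; z up; x runs along the case from bay A to bay C.
- bay_a (a point): Centre of bay A's floor (top of the case floor), 65 mm long along the case's x, 75 mm wide; at the -x end of the case. Axes as the case's.
- bay_b (a point): Centre of bay B's floor, 55 mm long, in the middle (its centre is 66 mm from bay A's). Axes as the case's.
- bay_c (a point): Centre of bay C's floor, 45 mm long, at the +x end (56 mm from bay B's centre). Axes as the case's.
- caul_a: Caul A, dark wood elbow, goes in bay A, x along the case's x. Foot 60 (x) x 70 (y) x 16 mm high; upright leg 16 mm thick (x = -22 to -6 mm), 50 mm wide, up to z = 85 mm: grip its top, closing along x. Origin: centre of the foot's underside; z up. Stands on the bench. About 250 g. Once packed, caul B's step lies over the +x part of its foot, so A must go in before B.
- caul_b: Caul B, yellow bracket, goes in bay B, x along the case's x. Foot 50 (x) x 70 (y) x 16 mm high; upright leg 16 mm thick (x = -22 to -6 mm), 50 mm wide, up to z = 85 mm (grip its top); a step 70 mm wide juts from the leg to x = -62 mm at z = 18 to 32 mm and lies over caul A's foot once packed: B goes in after A, before C. Origin: centre of the foot's underside; z up. About 250 g.
- caul_c: Caul C, blue bracket, goes in bay C, x along the case's x. Foot 40 (x) x 70 (y) x 16 mm high; upright leg 16 mm thick (x = -16 to 0 mm), 50 mm wide, up to z = 85 mm (grip its top); a step 70 mm wide juts from the leg to x = -54 mm at z = 18 to 32 mm and lies over caul B's foot once packed: C goes in last. Origin: centre of the foot's underside; z up. About 250 g.
- rack: Fixed wooden rack, base 100 (x) x 170 (y) x 12 mm, for two chisels along its x, 80 mm apart in y. Each place has sprung jaws with red rollers at x = -40 and +40 mm (14 mm wide; free room for a gripper between them) over wooden saddles. The rollers, 20 mm apart, 55 mm above the bench, yield to a handle pressed straight down with 10 to 20 N, then close over it. Origin: underside centre.
- clip_1 (a point): Where the middle of a chisel's handle lies, on its axis, when pressed home in the first place of the rack; 45 mm above the bench. x along the chisel, z up. A handle only resting on the rollers is some 20 mm higher.
- clip_2 (a point): The same for the second place, 80 mm from the first along the rack's y.
- chisel_1: Chisel: orange round handle 26 mm thick, 124 mm long, between square 30 x 30 x 8 mm end pieces (it does not roll); blade 22 x 5 x 62 mm. Origin on the axis, middle of the handle, 15 mm above the bench as it lies; x along the axis to the blade. About 180 g. The blade may point either way in the rack. May be absent.
- chisel_2: The same chisel with a green handle. May be absent.
- pegrail: Fixed wooden rail on two posts, 26 mm thick, 280 mm long (y), top 168 mm above the bench. Two dark pegs 12 mm thick stick out 80 mm from its front face towards its -x, rising 10 degrees towards their tips. Origin: midway between the posts at bench height, under the rail.
- peg_1 (a point): Point on the axis of the first peg, 47 mm out from the rail's face and 33 mm short of the peg's tip, 161 mm above the bench. x is the level direction towards the rail, z up.
- peg_2 (a point): The same on the second peg, 140 mm from the first along the rail's y.
- square_1: Aluminium assembly square standing on its wooden fence, 34 (x) x 110 (y) x 14 mm high; above it an A-shaped plate 9 mm thick in x, 150 mm high overall, top part 48 mm wide, z = 106 to 150 mm (grip it there, closing along x). Eye through the plate in x: 24 mm wide, z = 80 to 106 mm. Origin: centre of the underside; z up. About 140 g. Either face may face the rail. May be absent.
- square_1_eye (a point): Centre of the eye of the aluminium square, 93 mm above its origin.
- square_2: The same square in red. May be absent.
- square_2_eye (a point): Centre of the eye of the red square.
- tin: Bystander: white tin, 70 mm across, 80 mm high.
- tape: Bystander: roll of yellow tape.
- glue: Bystander: yellow glue bottle.
- pot: Bystander: white ceramic pot.

How it is judged:
By the outcome, as a careful person would: the job done as asked, in the order asked, and still so for the second after the job is handed in, with the robot touching nothing.
Of chisel_1, chisel_2, square_1, square_2 only 3 to 4 are there at a start; the rules pass over those that are not, and their reading is None.
At some moment in a run one of caul_a, caul_b, caul_c, chisel_1, chisel_2 may be knocked a few centimetres aside while the robot is not near it.
It also fails if it takes over 210 s, if anything falls off the work surface, if the arm or the gripper's body presses on something with over 40 N, if the wrist force passes 120 N, or if a joint passes its speed limit or range.

## Robot

A 6-joint arm with a two-finger parallel gripper is mounted at the origin on the work surface. World frame = base frame: x ahead of the robot, y to its left, z up, the work surface at z = 0. Lengths are in m, angles in rad, forces in N, time in s.
With the tool pointing down it reaches from about 0.35 to 0.775 m from the base axis. Payload 5.5 kg.
Tool frame: the origin (TCP) lies at the very end of the fingers, on their centre line; the grasp point (between the pads) lies 19 mm behind it; z points along the fingers, y is the line along which they close (so a half turn about z gives the same grasp; the last joint's range is limited). The gripper opens to 85 mm and grips with 20 to 120 N. Pads are 22 mm wide; open, the fingers measure 114 mm over their backs; the gripper's body (76 mm by 85 mm) begins 54 mm behind the grasp point. The pads swing forward as they close: fully open they stand 13 mm farther back than shut.
Start: joints at [1.11, 0.313, 0.046, 1.304, 0, 1.431], TCP at [0.181, 0.546, 0.231] pointing down, gripper open.
Joint ranges: [-2.76, 2.76], [-0.86, 1.69], [-1.03, 1.26], [-2.2, 2.34], [-1.47, 1.5], [-3.14, 3.14]. Speed limits (rad/s): [2.57, 2.57, 3.14, 3.14, 3.14, 3.14].

## Interface

Orientations are given as a unit quaternion [w, x, y, z].
In Python, from rig import ctrl gives the robot as it stands. Calls block until the motion is done:
- ctrl.goto(position, orientation): joint-space move of the TCP to a pose.
- ctrl.move_l(position, rot=None, rate=0.15): straight line of the TCP; rot=None keeps the orientation; rate is the mean speed in m/s.
- ctrl.movej(angles): joint-space move.
- ctrl.set_gripper(opening, strength=None): opening from 0.0 (shut) to 1.0 (fully open); strength is the grip in N (None keeps the last); returns when the fingers have stopped.
- ctrl.dwell(seconds).
- ctrl.ik(position, orientation): joint angles nearest the present ones, or None.
- ctrl.get_state(): the state.
- ctrl.capture(name): name is "side" or "top"; returns the picture (384x512x3 uint8, red, green, blue); there is no depth.
- ctrl.calibration(name): a dict with "fov_y" (degrees; the focal length in pixels is half the picture's height over the tangent of half this angle, whatever the lens; pixels are square), "cx", "cy" (the principal point, pixels), "extrinsics" (4x4, takes a point from world to camera coordinates). Camera axes: x right, y down, z forward; pixel columns grow to the right and rows downward; lengths in m; the calibration is good to about 2 mm. A picture is of the moment at which its call begins. calibration takes no time and is no camera call.
A pose or a line that the arm cannot do raises ctrl.Unreachable and nothing moves.
- ctrl.close_job(): hands the job in; it is judged then, once.
Trained networks look in the newest picture that a camera, given by its name, has taken for a name from the list of things; names that differ only in an ending like _2 or _b are one class to them, and where a whole thing is asked for, a point or a joint stands for the part that bears it (a point fixed in the world has none). Each returns a list of dicts, best first, with "score" (0 to 1); they miss things now and then, are a little off and sometimes report something else, mostly with a low value. They report only what shows in the picture. A call takes as long as a camera call.
- ctrl.silhouettes(camera, name): "pixels" (384x512 bool, what is visible of it).
- ctrl.spot_point(camera, name): "point" ([x, y, z] in m, in the coordinates of the camera as it stood for that picture, good to about 4 mm: a listed point, or the origin of a listed thing).
The state is a dict: "time": time; "joint_positions": joint angles; "joint_vel": joint speeds; "tau": joint torques, N m; "ee_pos": TCP position; "tcp_rot": TCP orientation; "contact_force": force on the tool from outside, world axes, zero at the start; "moment": the same for the moment, N m; "grip_width": opening from 0.0 (shut) to 1.0 (fully open); "grip_force": force on a finger pad.
Only numpy, scipy, OpenCV 4.12 (cv2) and the standard library are available. Lean on these libraries where they do the work, as an engineer would, in place of code of your own. Each camera call takes 0.05 s, during which the arm holds its last target. There are 200 camera calls.

## Working session

There is one attempt and no reset: what is moved stays moved. The work goes in short steps, each a Python script; the robot and the scene stay as the last script left them, time stands still between calls to the robot, and variables do not carry over. Pictures are saved under pics/ and viewed, at most 14 in all, crops included, and the job is handed in when it is done.

```bash
mkdir -p pics; ls; cat > h.py <<'E'
from rig import ctrl
import numpy as np, cv2
def save(cam,fn):
    im=ctrl.capture(cam); cv2.imwrite('pics/'+fn,im[:,:,::-1]); return im
def c2w(cam,p):
    E=np.array(ctrl.calibration(cam)['extrinsics']); return E[:3,:3].T@(np.array(p)-E[:3,3])
def w2p(cam,P):
    c=ctrl.calibration(cam); E=np.array(c['extrinsics']); f=192/np.tan(np.radians(c['fov_y'])/2)
    q=E[:3,:3]@np.array(P)+E[:3,3]; return np.array([c['cx']+f*q[0]/q[2], c['cy']+f*q[1]/q[2]])
def ray(cam,uv,z):
    c=ctrl.calibration(cam); E=np.array(c['extrinsics']); f=192/np.tan(np.radians(c['fov_y'])/2)
    d=E[:3,:3].T@np.array([(uv[0]-c['cx'])/f,(uv[1]-c['cy'])/f,1]); o=-E[:3,:3].T@E[:3,3]
    return o+d*(z-o[2])/d[2]
E
python3 - <<'E'
from h import *
for c in('side','top'): save(c,c+'1.png'); print(ctrl.calibration(c))
for n in 'case bay_a bay_b bay_c caul_a caul_b caul_c rack clip_1 clip_2 chisel_1 pegrail peg_1 peg_2 square_1 square_1_eye tin tape glue pot'.split():
  for c in('top','side'):
    print(n,c,[(np.round(c2w(c,d['point']),3).tolist(),round(d['score'],2)) for d in ctrl.spot_point(c,n)][:5])
print(ctrl.get_state())
E
```

```text
pics
rig.py
{'fov_y': 47.07143592712912, 'cx': 250.83084715992027, 'cy': 185.71214940707986, 'extrinsics': array([[ 0.99616327, -0.08680597,  0.01111118, -0.56252212],
       [-0.05254916, -0.69484702, -0.71723511,  0.13240865],
       [ 0.06998086,  0.71389939, -0.69674266,  1.20012853],
       [ 0.        ,  0.        ,  0.        ,  1.        ]])}
{'fov_y': 55.40357801789449, 'cx': 259.5100360823081, 'cy': 191.8422909703902, 'extrinsics': array([[ 0.0118326 , -0.99991154, -0.00607475,  0.02738477],
       [-0.98383828, -0.01055645, -0.17874785,  0.58169081],
       [ 0.17866791,  0.00809163, -0.98387616,  1.05047532],
       [ 0.        ,  0.        ,  0.        ,  1.        ]])}
case top [([0.618, 0.012, -0.0], 0.92), ([0.345, 0.334, 0.092], 0.28), ([0.576, -0.304, 0.043], 0.22)]
case side [([0.552, 0.003, 0.003], 0.55), ([0.449, 0.162, -0.001], 0.42)]
bay_a top [([0.551, -0.001, 0.006], 0.8), ([0.609, 0.007, 0.009], 0.72), ([0.679, 0.013, 0.007], 0.61)]
bay_a side [([0.675, 0.013, 0.006], 0.93), ([0.603, 0.007, 0.008], 0.88), ([0.548, 0.005, 0.003], 0.62)]
bay_b top [([0.551, -0
[... 3035 characters left out ...]
, 0.19)]
{'time': 2.1, 'joint_positions': array([1.11038621e+00, 3.13198444e-01, 4.60752858e-02, 1.30361008e+00,
       4.10152077e-06, 1.43120582e+00]), 'joint_vel': array([ 0.00154462,  0.00076447,  0.0011583 ,  0.00044354,  0.001428  ,
       -0.00068834]), 'tau': array([ 1.96652504e-04, -4.80453837e+01,  2.98805505e+01,  4.24013797e-04,
       -1.23896984e-04, -1.13929124e-05]), 'ee_pos': array([0.18133679, 0.54568309, 0.23131394]), 'tcp_rot': array([7.36227118e-06, 1.59722763e-01, 9.87161911e-01, 3.07396811e-05]), 'contact_force': array([-0.59145613, -0.3496174 , -0.83550636]), 'moment': array([ 0.01113936, -0.0075549 ,  0.02746047]), 'grip_force': 0.0, 'grip_width': 0.9972827484567576}
```

View pics/top1.png

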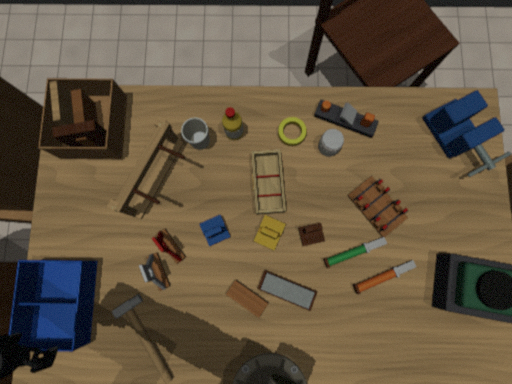

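View pics/side1.png

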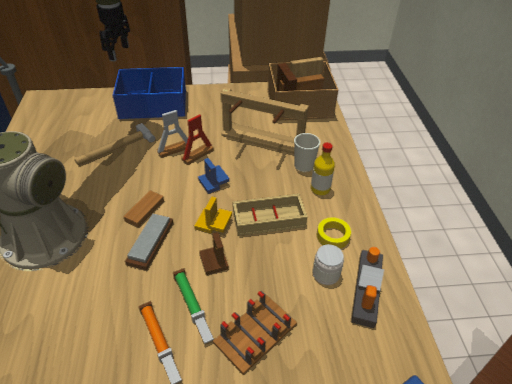

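The top view shows all four optional items. The two chisels are at about (355,252) and (385,277), and the red and aluminium squares at (168,245) and (155,270). The cauls are blue (215,230), yellow (269,232) and dark (312,233). The case is at (268,181), with its wide bay A at the far (+x) end. The rack is at (378,205) and the rail at (150,170).

Next I fit poses to the silhouettes.

```bash
cat > fit.py <<'E'
from h import *
from scipy.optimize import minimize
def B(x0,x1,y0,y1,z0,z1): return np.array([[x,y,z] for x in(x0,x1) for y in(y0,y1) for z in(z0,z1)])/1000
M=dict(
 case=[B(-96.5,96.5,-45.5,45.5,0,44)],
 caul_a=[B(-30,30,-35,35,0,16),B(-22,-6,-25,25,0,85)],
 caul_b=[B(-25,25,-35,35,0,16),B(-22,-6,-25,25,0,85),B(-62,-6,-35,35,18,32)],
 caul_c=[B(-20,20,-35,35,0,16),B(-16,0,-25,25,0,85),B(-54,0,-35,35,18,32)],
 chisel=[B(-62,62,-13,13,-13,13),B(-62,-54,-15,15,-15,15),B(54,62,-15,15,-15,15),B(62,124,-11,11,-2.5,2.5)],
 square=[np.vstack([B(-17,17,-55,55,0,14),B(-4.5,4.5,-24,24,106,150)])],
 rack=[B(-50,50,-85,85,0,12)]+[B(sx*40-7,sx*40+7,y-8,y+8,0,62) for sx in(-1,1) for y in(-58,-22,22,58)])
SS=3
def render(cam,m,x,y,th,z0):
    c=ctrl.calibration(cam); E=np.array(c['extrinsics']); f=192/np.tan(np.radians(c['fov_y'])/2)
    R=np.array([[np.cos(th),-np.sin(th),0],[np.sin(th),np.cos(th),0],[0,0,1]])
    im=np.zeros((384*SS,512*SS),np.uint8)
    for b in M[m]:
        q=(b@R.T+[x,y,z0])@E[:3,:3].T+E[:3,3]; uv=np.c_[c['cx']+f*q[:,0]/q[:,2],c['cy']+f*q[:,1]/q[:,2]]
        h=cv2.convexHull(((uv+.5)*SS*16-8).astype(np.int32)); cv2.fillConvexPoly(im,h,1,shift=4)
    return im
_c={}
def sil(cam,name,xy,z=0.01):
    "mask nearest the expected position"
    if (cam,name) not in _c: _c[cam,name]=ctrl.silhouettes(cam,name)
    uv=w2p(cam,[xy[0],xy[1],z]); best=None
    for d in _c[cam,name]:
        p=np.argwhere(d['pixels'])
        if len(p)<30: continue
        e=np.linalg.norm(p.mean(0)[::-1]-uv)
        if best is None or e<best[0]: best=(e,d['pixels'],d['score'])
    return best if best and best[0]<30 else None
def fit(m,name,xy,z0=0.,ths=None,cams=('top','side'),span=np.pi):
    obs=[]
    for c in cams:
        s=sil(c,name,xy,z0+.02)
        if s is None: print('no sil',c,name); continue
        k=s[1].astype(np.uint8)
        if m=='square':
            pts=np.argwhere(k)[:,::-1].astype(np.int32); cv2.fillConvexPoly(k,cv2.convexHull(pts),1)
        obs.append((c,cv2.resize(k,None,fx=SS,fy=SS,interpolation=cv2.INTER_NEAREST)))
    def cost(p):
        t=0
        for c,k in obs:
            r=render(c,m,p[0],p[1],p[2],z0); t+=1-(r&k).sum()/max(1,(r|k).sum())
        return t/len(obs)
    if ths is None: ths=np.arange(-np.pi,np.pi,np.pi/12)
    g=sorted((cost([*xy,t]),t) for t in ths)[:3]
    best=None
    for _,t in g:
        r=minimize(cost,[*xy,t],method='Nelder-Mead',options=dict(initial_simplex=[[*xy,t],[xy[0]+.006,xy[1],t],[xy[0],xy[1]+.006,t],[*xy,t+.12]],xatol=1e-4,fatol=1e-4,maxiter=120))
        if best is None or r.fun<best.fun: best=r
    return best.x,best.fun
E
cat > t.py <<'E'
from fit import *
ctrl.capture('top');ctrl.capture('side')
def rep(m,n,xy,z=0.,ths=None):
    for cams in (('top','side'),('top',),('side',)):
        x,f=fit(m,n,xy,z,ths,cams); print(m,xy,cams,np.round(x[:2],4),round(np.degrees(x[2]),1),round(f,3))
rep('caul_a','caul_a',(.458,-.126));rep('caul_b','caul_b',(.442,.01));rep('caul_c','caul_c',(.452,.163))
rep('case','case',(.616,.010),0,[3.2])
rep('chisel','chisel_1',(.396,-.228),.015);rep('chisel','chisel_1',(.323,-.314),.015)
rep('square','square_1',(.341,.340),0,np.arange(0,3.1,.2));rep('square','square_1',(.418,.306),0,np.arange(0,3.1,.2))
rep('rack','rack',(.546,-.331),0,[.5,.7,.9])
print(ctrl.get_state()['time'])
E
time python3 t.py
```

```text
no sil top caul_a
caul_a (0.458, -0.126) ('top', 'side') [ 0.4559 -0.1247] -169.4 0.088
no sil top caul_aTraceback (most recent call last):
  File "t.py", line 6, in <module>
    rep('caul_a','caul_a',(.458,-.126));rep('caul_b','caul_b',(.442,.01));rep('caul_c','caul_c',(.452,.163))
    ~~~^^^^^^^^^^^^^^^^^^^^^^^^^^^^^^^^
  File "t.py", line 5, in rep
    x,f=fit(m,n,xy,z,ths,cams); print(m,xy,cams,np.round(x[:2],4),round(np.degrees(x[2]),1),round(f,3))
        ~~~^^^^^^^^^^^^^^^^^^^
  File "fit.py", line 47, in fit
    g=sorted((cost([*xy,t]),t) for t in ths)[:3]
      ~~~~~~^^^^^^^^^^^^^^^^^^^^^^^^^^^^^^^^
  File "fit.py", line 47, in <genexpr>
    g=sorted((cost([*xy,t]),t) for t in ths)[:3]
              ~~~~^^^^^^^^^
  File "fit.py", line 45, in cost
    return t/len(obs)
           ~^~~~~~~~~
ZeroDivisionError: division by zero

real	0m4.164s
user	0m1.794s
sys	0m0.374s
```

```bash
python3 - <<'E'
s=open('fit.py').read()
s=s.replace('''    if (cam,name) not in _c: _c[cam,name]=ctrl.silhouettes(cam,name)
''','''    name=name.rsplit('_',1)[0]+{'caul':'_a','chisel':'_1','square':'_1'}.get(name.split('_')[0],'')
    for _ in range(2):
        if (cam,name) not in _c: _c[cam,name]=ctrl.silhouettes(cam,name)
        b=_pick(cam,_c[cam,name],xy,z)
        if b is not None: return b
        ctrl.capture(cam); del _c[cam,name]
def _pick(cam,L,xy,z):
''').replace("for d in _c[cam,name]:","for d in L:").replace("    def cost(p):","    if not obs: return np.array([*xy,0]),9.\n    def cost(p):")
open('fit.py','w').write(s)
E
time python3 t.py
```

```text
caul_a (0.458, -0.126) ('top', 'side') [ 0.4572 -0.1255] -165.5 0.111
caul_a (0.458, -0.126) ('top',) [ 0.4612 -0.1243] -166.6 0.078
caul_a (0.458, -0.126) ('side',) [ 0.4556 -0.126 ] -167.4 0.053
caul_b (0.442, 0.01) ('top', 'side') [0.4444 0.011 ] 156.2 0.083
caul_b (0.442, 0.01) ('top',) [0.4462 0.0108] 156.5 0.04
caul_b (0.442, 0.01) ('side',) [0.4413 0.01  ] 156.9 0.06
caul_c (0.452, 0.163) ('top', 'side') [0.4494 0.1623] -155.2 0.097Traceback (most recent call last):
  File "t.py", line 6, in <module>
    rep('caul_a','caul_a',(.458,-.126));rep('caul_b','caul_b',(.442,.01));rep('caul_c','caul_c',(.452,.163))
                                                                          ~~~^^^^^^^^^^^^^^^^^^^^^^^^^^^^^^^
  File "t.py", line 5, in rep
    x,f=fit(m,n,xy,z,ths,cams); print(m,xy,cams,np.round(x[:2],4),round(np.degrees(x[2]),1),round(f,3))
        ~~~^^^^^^^^^^^^^^^^^^^
  File "fit.py", line 57, in fit
    r=minimize(cost,[*xy,t],method='Nelder-Mead',options=dict(initial_simplex=[[*xy,t],[xy[0]+.006,xy[1],t],[xy[0],xy[1]+.006,t],[*xy,t+.12]],xatol=1e-4,fatol=1e-4,maxiter=120))
    res = _minimize_neldermead(fun, x0, args, callback, bounds=bounds,
                               **options)
    fxe = func(xe)
    fx = function(np.copy(x), *(wrapper_args + args))
  File "fit.py", line 51, in cost
    r=render(c,m,p[0],p[1],p[2],z0); t+=1-(r&k).sum()/max(1,(r|k).sum())
  File "fit.py", line 14, in render
    c=ctrl.calibration(cam); E=np.array(c['extrinsics']); f=192/np.tan(np.radians(c['fov_y'])/2)
ValueError: time passes only in moves, steps and waits

real	0m15.196s
user	0m8.857s
sys	0m2.589s
```

```bash
python3 - <<'E'
s=open('h.py').read()
s=s.replace("def save","_cal={}\ndef cal(n):\n    if n not in _cal: _cal[n]=ctrl.calibration(n)\n    return _cal[n]\ndef save",1).replace("ctrl.calibration(cam)","cal(cam)")
open('h.py','w').write(s)
s=open('fit.py').read().replace("ctrl.calibration(cam)","cal(cam)"); open('fit.py','w').write(s)
E
time python3 t.py
```

```text
caul_a (0.458, -0.126) ('top', 'side') [ 0.4574 -0.1253] -166.1 0.126
caul_a (0.458, -0.126) ('top',) [ 0.4618 -0.1236] -166.4 0.093
caul_a (0.458, -0.126) ('side',) [ 0.4559 -0.1251] -166.2 0.059
caul_b (0.442, 0.01) ('top', 'side') [0.4448 0.0105] 156.7 0.107
caul_b (0.442, 0.01) ('top',) [0.4473 0.0106] -203.3 0.075
caul_b (0.442, 0.01) ('side',) [0.4417 0.0106] 156.0 0.079
caul_c (0.452, 0.163) ('top', 'side') [0.4504 0.1625] -155.4 0.082
caul_c (0.452, 0.163) ('top',) [0.4526 0.1627] -154.2 0.052
caul_c (0.452, 0.163) ('side',) [0.4484 0.1633] -154.7 0.063
case (0.616, 0.01) ('top', 'side') [0.6186 0.0088] 185.2 0.054
case (0.616, 0.01) ('top',) [0.6211 0.0094] 185.1 0.039
case (0.616, 0.01) ('side',) [0.6152 0.0079] 184.9 0.03
chisel (0.396, -0.228) ('top', 'side') [ 0.3959 -0.2278] -69.7 0.2
chisel (0.396, -0.228) ('top',) [ 0.3966 -0.2243] -69.3 0.148
chisel (0.396, -0.228) ('side',) [ 0.3928 -0.2279] -68.8 0.164
chisel (0.323, -0.314) ('top', 'side') [ 0.3229 -0.3153] -66.8 0.185
chisel (0.323, -0.314) ('top',) [ 0.3264 -0.3148] -67.4 0.154
chisel (0.323, -0.314) ('side',) [ 0.3219 -0.3182] -66.4 0.106
square (0.341, 0.34) ('top', 'side') [0.3409 0.3381] 113.5 0.12
square (0.341, 0.34) ('top',) [0.3446 0.3395] 113.7 0.097
square (0.341, 0.34) ('side',) [0.3366 0.3408] 130.7 0.1
square (0.418, 0.306) ('top', 'side') [0.4155 0.3038] 131.7 0.109
square (0.418, 0.306) ('top',) [0.4199 0.3062] 131.2 0.077
square (0.418, 0.306) ('side',) [0.4133 0.3063] 131.8 0.036
rack (0.546, -0.331) ('top', 'side') [ 0.5468 -0.332 ] 128.9 0.094
rack (0.546, -0.331) ('top',) [ 0.5514 -0.3325] -51.3 0.092
rack (0.546, -0.331) ('side',) [ 0.5442 -0.3317] -51.2 0.064
3.1
real	0m31.772s
user	0m21.479s
sys	0m7.736s
```

```bash
cat > act.py <<'E'
from fit import *
from scipy.spatial.transform import Rotation as Ro
def quat(phi):
    y=np.array([np.cos(phi),np.sin(phi),0]); z=np.array([0,0,-1.]); q=Ro.from_matrix(np.c_[np.cross(y,z),y,z]).as_quat()
    return [q[3],q[0],q[1],q[2]]
def st(): return ctrl.get_state()
def rot2(th,v): return np.array([[np.cos(th),-np.sin(th)],[np.sin(th),np.cos(th)]])@np.array(v)
def choose(poses):
    "poses: list of (pos,phi); same half turn for all; least |j6|"
    best=None
    for k in(0,np.pi):
        js=[ctrl.ik(p,quat(f+k)) for p,f in poses]
        if any(j is None for j in js): continue
        c=max(abs(j[5]) for j in js)
        if best is None or c<best[0]: best=(c,k)
    print('choose',best); return best[1]
def down(xy,z0,z1,lim=10,step=.003,rate=.06):
    "guarded descent; returns z reached"
    f0=st()['contact_force'][2]; z=z0
    while z>z1+1e-6:
        z=max(z1,z-step); ctrl.move_l([*xy,z],rate=rate); f=st()['contact_force'][2]-f0
        if f>lim: print('contact',round(z,4),round(f,1)); break
    return z
E
cat > s1.py <<'E'
from act import *
th=np.radians(-166.3); o=np.array([.458,-.125]); leg=o+rot2(th,[-.014,0])
cth=np.radians(185.0)
k=choose([([*leg,.25],th),([*leg,.05],th),([.66,.01,.2],cth),([.66,.01,.06],cth)]); print(k)
ctrl.goto([*leg,.22],quat(th+k)); ctrl.set_gripper(.7,40); ctrl.move_l([*leg,.05],rate=.2)
ctrl.set_gripper(0,40); s=st(); print(s['ee_pos'],s['grip_width'],s['grip_force'],s['contact_force'])
ctrl.set_gripper(.7); ctrl.move_l([*leg,.2],rate=.3)
q=st()['joint_positions'].copy(); q[0]+=1.3; ctrl.movej(q); print(st()['time'])
ctrl.capture('top');ctrl.capture('side')
for c in 'top','side':
    x,f=fit('caul_a','caul_a',o,0,[th],(c,)); print(c,x[:2],np.degrees(x[2]),f,x[:2]+rot2(x[2],[-.014,0]))
print('leg',leg)
E
python3 s1.py
```

```text
choose (np.float64(1.3771833175419834), 3.141592653589793)
3.141592653589793
[ 0.47209402 -0.12190125  0.05069267] 0.17840691113219007 42.722346782684326 [-0.25452361 -0.01630089  4.77991461]
10.775
top [ 0.46141838 -0.12539341] -165.7647567335876 0.0780174391922901 [ 0.4749885  -0.12195076]
side [ 0.45586786 -0.1235649 ] -169.62411486581797 0.11384524162466647 [ 0.46963892 -0.12104342]
leg [ 0.47160169 -0.12168427]
```

```bash
cat > case.py <<'E'
from act import *
CASE=np.array([.61815,.00865]); CTH=np.radians(185.0)
BAY=dict(a=-.056,b=.010,c=.066); LEG=dict(a=-.014,b=-.014,c=-.008)
def pickplace(n,o,th,zg=.05):
    leg=np.array(o)+rot2(th,[LEG[n],0]); tgt=CASE+rot2(CTH,[BAY[n]+LEG[n],0])
    k=choose([([*leg,.2],th),([*tgt,.2],CTH)]); 
    ctrl.goto([*leg,.18],quat(th+k)); ctrl.set_gripper(.65,60); ctrl.move_l([*leg,zg],rate=.25)
    ctrl.set_gripper(0,60); print('grip',st()['grip_width']); ctrl.move_l([*leg,.2],rate=.25)
    ctrl.goto([*tgt,.2],quat(CTH+k)); print('w',st()['grip_width'])
    ctrl.move_l([*tgt,.1],rate=.2)
    z=down(tgt,.1,zg+.008,lim=10); print('z',z,st()['contact_force'],st()['ee_pos'])
    return tgt,z
def release(tgt,z):
    ctrl.set_gripper(.42); ctrl.move_l([*tgt,.2],rate=.25); q=st()['joint_positions'].copy(); q[0]+=.9; ctrl.movej(q)
E
python3 - <<'E'
from case import *
t,z=pickplace('a',(.458,-.125),np.radians(-166.3))
if z<.0585: release(t,z)
save('top','top2.png');save('side','side2.png');print(st()['time'])
E
```

```text
choose (np.float64(1.3884348685404238), 3.141592653589793)
grip 0.17929755097058495
w 0.17590772737826582
z 0.058 [-0.93722502 -0.11347099  4.78062486] [0.68866521 0.01483041 0.05951283]
23.6083
```

```bash
python3 - <<'E'
import cv2,numpy as np
a=cv2.imread('pics/top2.png')[110:260,180:420];b=cv2.imread('pics/side2.png')[150:300,170:410]
cv2.imwrite('pics/c2.png',cv2.resize(np.vstack([a,b]),None,fx=2.0,fy=2.0,interpolation=cv2.INTER_CUBIC))
E
python3 - <<'E'
from fit import *
for i in range(2):
  for c in('top','side'):
    _c.clear(); ctrl.capture(c)
    for m,xy in(('caul_b',(.443,.01)),('caul_c',(.451,.163))):
        x,f=fit(m,m,xy,0,None,(c,)); print(c,m,np.round(x[:2],4),np.degrees(x[2])%360,round(f,3))
E
```

```text
Traceback (most recent call last):
NameError: name '_c' is not defined. Did you mean: 'c'?
```

View pics/c2.png

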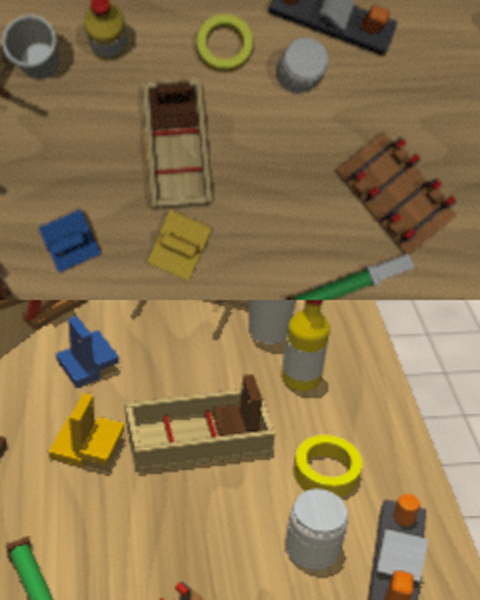

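Caul A sits flat in bay A, and the rib is clear beside its foot at crop (178,130). Next is caul B.

```bash
cat >> case.py <<'E'
import fit as F
def look(m,name,xy,z=0.,ths=None,n=2):
    R=[]
    for i in range(n):
        for c in('top','side'):
            F._c.clear(); ctrl.capture(c); x,f=fit(m,name,xy,z,ths,(c,))
            if f<.3: R.append([*x[:2],np.cos(x[2]),np.sin(x[2]),c=='top']); print(c,m,np.round(x[:2],4),round(np.degrees(x[2])%360,1),round(f,3))
    R=np.array(R); t=R[:,4]>.5
    xy=.5*(R[t,:2].mean(0)+R[~t,:2].mean(0)); v=R[:,2:4].mean(0); return xy,np.arctan2(v[1],v[0])
E
python3 - <<'E'
from case import *
sp=[c2w('top',d['point']) for d in (ctrl.capture('top') is not None and ctrl.spot_point('top','caul_b'))]; print(np.round(sp,3))
p,th=look('caul_b','caul_b',(.443,.010)); print(p,np.degrees(th))
if np.hypot(*(p-[.4445,.0105]))<.006:
    t,z=pickplace('b',p,th)
    if z<.0585 : release(t,z)
    save('top','top3.png');save('side','side3.png');print(st()['time'])
E
python3 - <<'E'
import cv2,numpy as np
a=cv2.imread('pics/top3.png')[110:260,180:420];b=cv2.imread('pics/side3.png')[150:300,170:410]
cv2.imwrite('pics/c3.png',cv2.resize(np.vstack([a,b]),None,fx=2.0,fy=2.0,interpolation=cv2.INTER_CUBIC))
E
```

```text
[[ 0.675  0.014  0.01 ]
 [ 0.449  0.161  0.002]
 [ 0.447  0.012 -0.001]]
top caul_b [0.4462 0.011 ] 157.2 0.049
side caul_b [0.4413 0.0094] 156.9 0.096
top caul_b [0.4471 0.0111] 157.1 0.056
side caul_b [0.4417 0.0106] 156.0 0.098
[0.44409743 0.01050747] 156.81379325057782
choose (np.float64(1.7725326707107512), 0)
grip 0.17660053447855692
w 0.17982425087365733
z 0.058 [-3.8066444   0.49237229  5.51646641] [0.62224388 0.00887428 0.05920836]
36.65
```

View pics/c3.png

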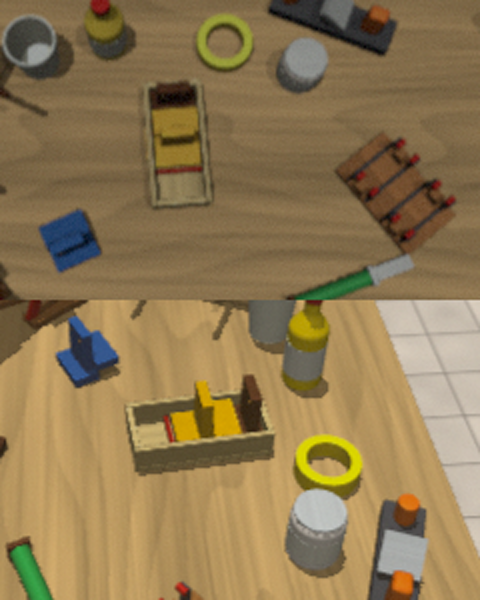

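Caul B is seated with its step over A's foot, and bay C at crop (180,188) is free. Next is caul C.

```bash
python3 - <<'E'
from case import *
p,th=look('caul_c','caul_c',(.4505,.163)); print(p,np.degrees(th))
if np.hypot(*(p-[.4505,.163]))<.006:
    t,z=pickplace('c',p,th)
    if z<.0585 : release(t,z)
    save('top','top4.png');save('side','side4.png');print(st()['time'])
E
python3 - <<'E'
import cv2,numpy as np
a=cv2.imread('pics/top4.png')[110:260,180:420];b=cv2.imread('pics/side4.png')[150:300,170:410]
cv2.imwrite('pics/c4.png',cv2.resize(np.vstack([a,b]),None,fx=2.0,fy=2.0,interpolation=cv2.INTER_CUBIC))
E
```

```text
top caul_c [0.4535 0.1628] 205.7 0.049
side caul_c [0.4479 0.164 ] 202.4 0.086
top caul_c [0.4534 0.1641] 204.5 0.09
side caul_c [0.4467 0.1638] 204.7 0.061
[0.45039515 0.16366293] -155.65215588346732
choose (np.float64(1.3466959967614525), 3.141592653589793)
grip 0.17721040739658625
w 0.1758933023314522
z 0.058 [-3.51845925  0.46655526  7.43394444] [0.56045412 0.00353646 0.05926836]
49.8083
```

View pics/c4.png

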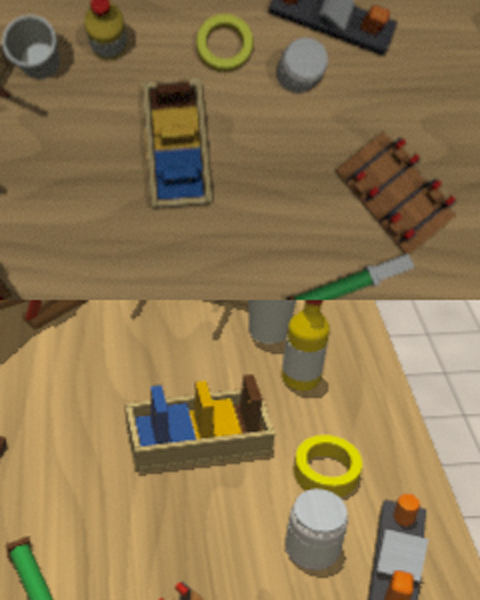

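Caul C is seated; all three legs stand level, at crop (160,415), (205,408) and (252,402). Chisels are next.

```bash
cat > chis.py <<'E'
from case import *
RC=np.array([.547,-.332]); RTH=np.radians(-51.2)
CL=[RC+rot2(RTH,[0,.04]),RC+rot2(RTH,[0,-.04])]
def chisel(o,th,tgt,zg=.004):
    a=th+np.pi/2; b=RTH+np.pi/2
    k=choose([([*o,.15],a),([*tgt,.15],b)])
    ctrl.goto([*o,.15],quat(a+k)); ctrl.set_gripper(.7,100); ctrl.move_l([*o,zg],rate=.2)
    ctrl.set_gripper(0,100); s=st(); print('grip',s['grip_width'],s['grip_force'],s['contact_force'],s['ee_pos']); ctrl.move_l([*o,.16],rate=.25)
    ctrl.goto([*tgt,.16],quat(b+k)); print('w',st()['grip_width'])
    h=zg+.03  # home
    ctrl.move_l([*tgt,h+.03],rate=.2)
    f0=st()['contact_force'].copy(); z=h+.03; L=[]
    while z>h-.004:
        z-=.002; ctrl.move_l([*tgt,z],rate=.05); s=st(); d=s['contact_force']-f0
        L.append((round(z,3),round(float(s['ee_pos'][2]),4),*np.round(d,0)))
        if d[2]>70: break
    for l in L: print(*l)
    return h,z
E
python3 - <<'E'
from chis import *
p,th=look('chisel','chisel_1',(.395,-.227),.015,[-1.2]); print(p,np.degrees(th),CL)
if np.hypot(*(p-[.395,-.227]))<.008: chisel(p,th,CL[0])
print(st()['time'],st()['grip_width'])
E
```

```text
top chisel [ 0.3961 -0.2233] 291.2 0.124
side chisel [ 0.3921 -0.2257] 291.6 0.125
top chisel [ 0.3981 -0.2279] 291.0 0.144
side chisel [ 0.3934 -0.2298] 291.3 0.16
[ 0.39491449 -0.22668458] -68.68956998267188 [array([ 0.57817352, -0.30693585]), array([ 0.51582648, -0.35706415])]
choose (np.float64(0.5011640021271591), 0)
grip 0.2659926045988414 97.72273778915405 [-1.90739825  0.60831188  8.55747898] [ 0.39566181 -0.22738582  0.00550524]
w 0.2676068104057879
0.062 0.0636 -1.0 1.0 -1.0
0.06 0.06 -1.0 -1.0 -1.0
0.058 0.0577 -1.0 -0.0 -0.0
0.056 0.0561 -1.0 -2.0 1.0
0.054 0.0552 -2.0 0.0 7.0
0.052 0.0542 -3.0 1.0 12.0
0.05 0.0527 -4.0 1.0 14.0
0.048 0.0509 -4.0 1.0 14.0
0.046 0.0489 -4.0 1.0 13.0
0.044 0.0465 -3.0 -1.0 10.0
0.042 0.0438 -1.0 -1.0 7.0
0.04 0.0408 0.0 -4.0 2.0
0.038 0.0371 2.0 -4.0 -3.0
0.036 0.0356 -0.0 -2.0 -1.0
0.034 0.0354 -3.0 1.0 9.0
0.032 0.0354 -7.0 2.0 20.0
0.03 0.0352 -10.0 5.0 29.0
60.7417 0.2677249197177292
```

It snapped home: the force rose, dropped, and then hit a hard stop at exactly 30 mm above the grip height. I'll release it and do the second chisel.

```bash
cat >> chis.py <<'E'
def letgo(tgt):
    ctrl.move_l([*tgt,.0345],rate=.1); ctrl.set_gripper(.55); ctrl.move_l([*tgt,.16],rate=.2)
E
python3 - <<'E'
from chis import *
letgo(CL[0]); q=st()['joint_positions'].copy(); q[0]+=.8; ctrl.movej(q)
p,th=look('chisel','chisel_1',(.3235,-.3155),.015,[-1.17]); print(p,np.degrees(th))
if np.hypot(*(p-[.3237,-.316]))<.008:
    chisel(p,th,CL[1]); letgo(CL[1]); q=st()['joint_positions'].copy(); q[0]+=1.0; ctrl.movej(q)
for c in('top','side'):
    save(c,c+'5.png')
    for n in('clip_1','chisel_1'): print(n,[(np.round(c2w(c,d['point']),3).tolist(),round(d['score'],2)) for d in ctrl.spot_point(c,n)][:3])
print(st()['time'])
a=cv2.imread('pics/top5.png')[130:300,260:500];b=cv2.imread('pics/side5.png')[214:384,120:360]
cv2.imwrite('pics/c5.png',cv2.resize(np.vstack([a,b]),None,fx=1.75,fy=1.75,interpolation=cv2.INTER_CUBIC))
E
```

```text
top chisel [ 0.3225 -0.2867] 293.1 0.171
side chisel [ 0.3171 -0.2902] 294.1 0.146
top chisel [ 0.3213 -0.2857] 293.3 0.142
side chisel [ 0.3181 -0.2919] 294.2 0.102
[ 0.31977879 -0.28862669] -66.33474758366536
clip_1 [([0.516, -0.356, 0.048], 0.78), ([0.549, -0.333, -0.002], 0.55), ([0.676, 0.012, 0.008], 0.2)]
chisel_1 [([0.32, -0.291, 0.017], 0.75), ([0.58, -0.304, 0.049], 0.56)]
clip_1 [([0.577, -0.307, 0.046], 0.65), ([0.518, -0.36, 0.041], 0.62)]
chisel_1 [([0.316, -0.288, 0.015], 0.85), ([0.577, -0.308, 0.044], 0.8)]
64.775
```

View pics/c5.png

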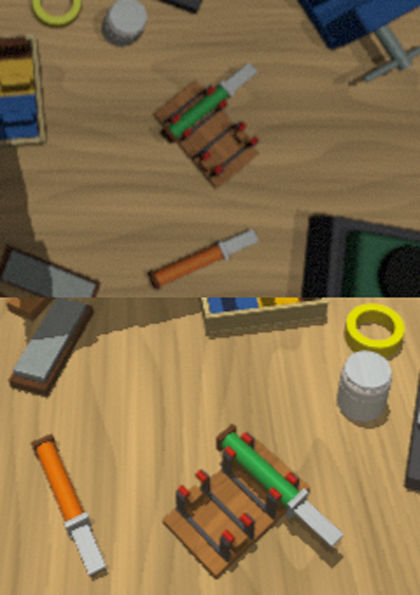

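The green chisel is home in its clips at z≈0.045. The orange one has been knocked about 27 mm, now at crop (205,260), so I use its new pose.

```bash
python3 - <<'E'
from chis import *
chisel((.3198,-.2886),np.radians(-66.3),CL[1]); print(st()['grip_width'],st()['time'])
letgo(CL[1]); q=st()['joint_positions'].copy(); q[0]+=.8; ctrl.movej(q)
for c in('top','side'):
    save(c,c+'6.png')
    for n in('chisel_1','square_1','peg_1','caul_a'): print(n,[(np.round(c2w(c,d['point']),3).tolist(),round(d['score'],2)) for d in ctrl.spot_point(c,n)][:3])
for xy,t in(((.341,.340),[1.8,2.,2.2]),((.418,.306),[2.3])): print(look('square','square_1',xy,0,t,2))
print(st()['time'])
a=cv2.imread('pics/top6.png')[60:320,60:420];b=cv2.imread('pics/side6.png')[90:350,120:480]
cv2.imwrite('pics/c6.png',cv2.resize(np.hstack([a,b]),None,fx=1.11,fy=1.6,interpolation=cv2.INTER_CUBIC))
E
```

```text
choose (np.float64(0.23619348774811622), 0)
grip 0.2660204253087825 97.6944351196289 [-1.18740899  1.53074694  9.67704842] [ 0.32025529 -0.28945559  0.00542835]
w 0.26946786867118283
0.062 0.0635 -1.0 0.0 -0.0
0.06 0.06 -1.0 0.0 -0.0
0.058 0.0577 0.0 0.0 -1.0
0.056 0.0561 -2.0 -1.0 0.0
0.054 0.0552 -3.0 0.0 7.0
0.052 0.0541 -3.0 2.0 11.0
0.05 0.0526 -4.0 2.0 13.0
0.048 0.0508 -5.0 1.0 13.0
0.046 0.0486 -3.0 1.0 12.0
0.044 0.0463 -3.0 1.0 11.0
0.042 0.0438 -1.0 -1.0 7.0
0.04 0.0409 1.0 -4.0 3.0
0.038 0.0372 1.0 -4.0 -3.0
0.036 0.0355 0.0 -2.0 -1.0
0.034 0.0354 -3.0 1.0 10.0
0.032 0.0353 -7.0 3.0 21.0
0.03 0.0352 -12.0 6.0 33.0
0.2698935627016194 74.9417
chisel_1 [([0.578, -0.306, 0.05], 0.88), ([0.515, -0.358, 0.047], 0.84)]
square_1 []
peg_1 [([0.673, 0.278, 0.163], 0.85), ([0.547, 0.336, 0.161], 0.79)]
caul_a [([0.61, 0.008, 0.006], 0.86), ([0.554, 0.002, 0.013], 0.75), ([0.674, 0.016, 0.008], 0.72)]
chisel_1 [([0.512, -0.357, 0.044], 0.68), ([0.575, -0.305, 0.041], 0.67), ([0.789, 0.122, 0.003], 0.3)]
square_1 [([0.339, 0.34, -0.003], 0.96), ([0.419, 0.303, -0.001], 0.81)]
peg_1 [([0.541, 0.339, 0.158], 0.63), ([0.668, 0.273, 0.157], 0.61), ([0.614, 0.008, -0.004], 0.59)]
caul_a [([0.554, 0.006, 0.008], 0.86), ([0.574, -0.308, 0.04], 0.66), ([0.608, 0.005, 0.007], 0.6)]
side square [0.4136 0.3052] 133.5 0.048
side square [0.337  0.3408] 135.7 0.086
(array([nan, nan]), np.float64(2.349183963490988))
no sil top square_1
side square [0.4141 0.3053] 133.4 0.038
no sil top square_1
side square [0.4144 0.3042] 136.5 0.067
(array([nan, nan]), np.float64(2.355528626375219))
79.7case.py:23: RuntimeWarning: Mean of empty slice.
  xy=.5*(R[t,:2].mean(0)+R[~t,:2].mean(0)); v=R[:,2:4].mean(0); return xy,np.arctan2(v[1],v[0])
  ret = um.true_divide(
```

View pics/c6.png

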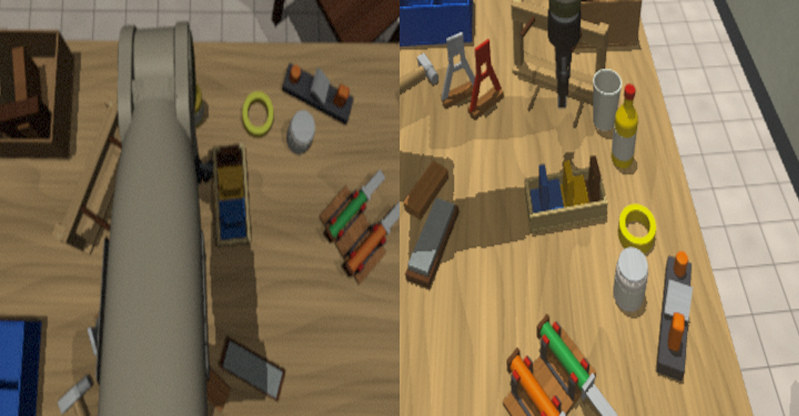

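Both chisels are home. The arm hides the squares from the top camera, so I move it aside and measure the aluminium square's yaw.

```bash
python3 - <<'E'
from case import *
q=st()['joint_positions'].copy(); q[0]-=.75; ctrl.movej(q)
for xy,t in(((.341,.340),[1.7,2.,2.3]),((.418,.306),[2.3])): print(look('square','square_1',xy,0,t,2))
im=save('top','top7.png'); im2=save('side','side7.png')
print([(np.round(c2w('top',d['point']),3).tolist(),round(d['score'],2)) for d in ctrl.spot_point('top','square_1_eye')])
print(st()['time'])
a=cv2.imread('pics/top7.png')[220:300,130:210];b=cv2.imread('pics/side7.png')[95:175,145:225]
cv2.imwrite('pics/c7.png',cv2.resize(np.hstack([a,b]),None,fx=5,fy=5,interpolation=cv2.INTER_CUBIC))
E
```

```text
top square [0.3442 0.3384] 115.8 0.061
side square [0.3353 0.3367] 142.6 0.119
top square [0.3442 0.338 ] 116.5 0.071
side square [0.3362 0.3399] 123.0 0.062
(array([0.3399607 , 0.33825545]), np.float64(2.1714430183193487))
top square [0.4209 0.305 ] 132.7 0.108
top square [0.4214 0.306 ] 129.9 0.07
(array([nan, nan]), np.float64(2.29089579463193))
[([0.346, 0.335, 0.09], 0.85)]
82.3333case.py:23: RuntimeWarning: Mean of empty slice.
  xy=.5*(R[t,:2].mean(0)+R[~t,:2].mean(0)); v=R[:,2:4].mean(0); return xy,np.arctan2(v[1],v[0])
  ret = um.true_divide(
```

View pics/c7.png

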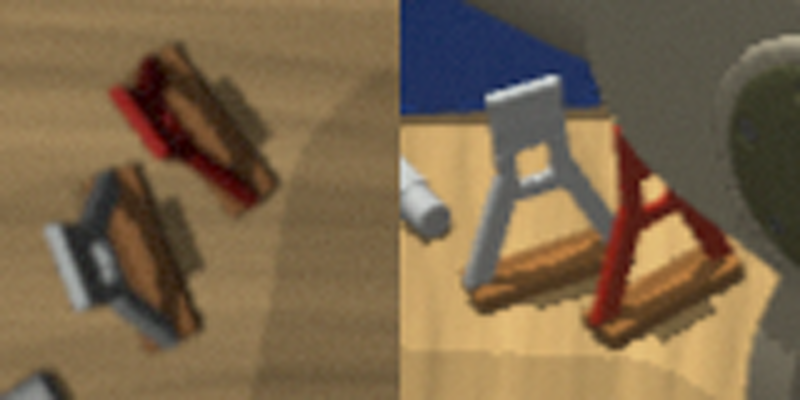

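```bash
python3 - <<'E'
from h import *
ctrl.capture('top');ctrl.capture('side')
for c in('top','side'):
    for d in ctrl.silhouettes(c,'pot')[:2]:
        p=np.argwhere(d['pixels']); print(c,d['score'],len(p),p.min(0),p.max(0))
        for r in range(p[:,0].min(),p[:,0].max()+1,4):
            q=p[p[:,0]==r]; print(r,q[:,1].min(),q[:,1].max(),end='; ')
for z in(0,.08,.1): print(z,[w2p(c,[.757,.2295,z]).round(0) for c in('top','side')])
E
```

```text
top 0.85 706 [117 181] [149 209]
117 193 196; 121 185 204; 125 183 207; 129 181 208; 133 182 209; 137 184 209; 141 187 209; 145 191 207; 149 198 201; top 0.72 663 [253 139] [289 169]
253 151 157; 257 146 159; 261 146 160; 265 139 162; 269 140 163; 273 142 165; 277 143 166; 281 145 168; 285 157 169; 289 159 162; side 0.57 830 [133 294] [171 319]
133 301 311; 137 295 317; 141 294 319; 145 294 318; 149 294 317; 153 294 316; 157 294 315; 161 294 314; 165 294 313; 169 297 311; side 0.51 636 [217 316] [246 349]
217 329 334; 221 320 344; 225 318 347; 229 317 349; 233 316 349; 237 317 348; 241 319 347; 245 337 343; 0 [array([200., 141.]), array([304., 165.])]
0.08 [array([196., 133.]), array([307., 145.])]
0.1 [array([194., 130.]), array([307., 140.])]
```

```bash
cat > sq.py <<'E'
from case import *
P={'far':np.array([.670,.2745]),'near':np.array([.544,.3368])}
RX=np.array([.444,.896]); RX/=np.linalg.norm(RX); RY=np.array([-RX[1],RX[0]]); PH=np.arctan2(RX[1],RX[0])
def hang(o,th,peg,shift,zg=.114):
    e=zg-.093; p=P[peg]+RY*shift; a=p-.078*RX; zt=.161+e
    best=None
    for ka in(0,np.pi):
        for kb in(ka,):
            pass
    k0=[(max(abs(j[5]) for j in js),k) for k in(0,np.pi,) for js in[[ctrl.ik([*o,.2],quat(th+k)),ctrl.ik([*a,.25],quat(PH+k)),ctrl.ik([*p,zt],quat(PH+k))]] if all(j is not None for j in js)]
    k1=[(max(abs(j[5]) for j in js),k) for k in(0,np.pi,) for js in[[ctrl.ik([*o,.2],quat(th+k)),ctrl.ik([*a,.25],quat(PH+np.pi+k)),ctrl.ik([*p,zt],quat(PH+np.pi+k))]] if all(j is not None for j in js)]
    print(k0,k1)
    m=min([(c,k,0) for c,k in k0]+[(c,k,np.pi) for c,k in k1]); k,d=m[1],m[2]
    ctrl.goto([*o,.24],quat(th+k)); ctrl.set_gripper(.5,60); ctrl.move_l([*o,zg],rate=.2)
    ctrl.set_gripper(0,60); s=st(); print('grip',s['grip_width'],s['grip_force'],s['ee_pos']); ctrl.move_l([*o,.27],rate=.25)
    ctrl.goto([*a,.27],quat(PH+k+d)); print('w',st()['grip_width'])
    ctrl.move_l([*a,zt+.078*np.tan(np.radians(10))],rate=.2); f0=st()['contact_force'].copy()
    for t in np.arange(.068,-.0001,-.0085):
        ctrl.move_l([*(p-t*RX),zt+t*np.tan(np.radians(10))],rate=.08); f=st()['contact_force']-f0
        if np.linalg.norm(f)>8: print('touch',round(t,3),f.round(1)); break
    return p,zt,f0
def drop(p,zt,f0):
    for dz in np.arange(.002,.0101,.002):
        ctrl.move_l([*p,zt-dz],rate=.05); f=st()['contact_force']-f0; print(round(dz,3),f.round(1))
        if f[2]>2.5: break
    ctrl.set_gripper(.35); ctrl.move_l([*p,zt+.08],rate=.2)
E
python3 - <<'E'
from sq import *
r=hang(np.array([.4166,.3062]),np.radians(131.5),'far',.003)
save('top','top8.png');save('side','side8.png');print(r,st()['time'],st()['ee_pos'])
a=cv2.imread('pics/top8.png')[90:250,90:290];b=cv2.imread('pics/side8.png')[60:220,180:380]
cv2.imwrite('pics/c8.png',cv2.resize(np.hstack([a,b]),None,fx=2,fy=2.5,interpolation=cv2.INTER_CUBIC))
E
```

```text
[(np.float64(0.7410096920541585), 0), (np.float64(2.895755426064758), 3.141592653589793)] [(np.float64(2.4873596685319823), 0), (np.float64(2.895755426064758), 3.141592653589793)]
grip 0.09391163278808684 59.349836111068726 [0.41744817 0.30675802 0.11532843]
w 0.0969699833883846
touch 0.034 [-10.2 -16.5   9.1]
(array([0.66731194, 0.27583203]), 0.182, array([ 0.47024832,  0.30439594, -1.78569284])) 89.9167 [0.64948309 0.23953566 0.18877663]
```

View pics/c8.png

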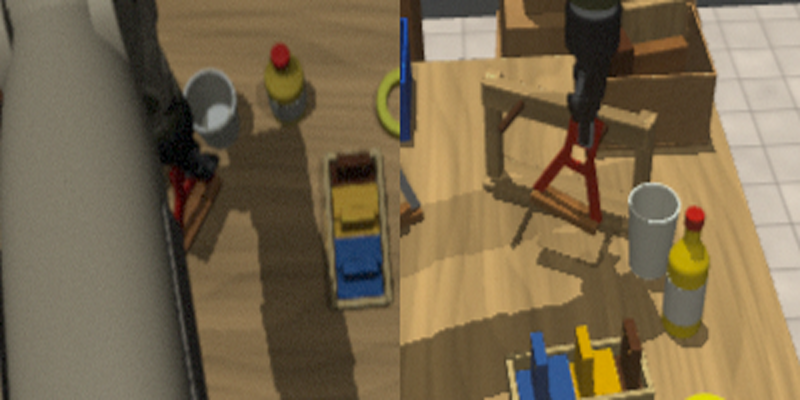

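The red square's eye touched the peg tip (side crop, around (590,140)). I back off 30 mm and compare the eye and peg positions in one camera.

```bash
python3 - <<'E'
from sq import *
p=P['far']+RY*.003; zt=.182; t=.06
ctrl.move_l([*(p-t*RX),zt+t*np.tan(np.radians(10))],rate=.1)
T=st()['ee_pos']; print(T, 'expected eye',T-[0,0,.0223])
Z=lambda v:(round(float(v[:2]@RX),4),round(float(v[:2]@RY),4),round(float(v[2]),4))
print('TCP rail coords',Z(T),'pegs',Z(np.r_[P['far'],.161]),Z(np.r_[P['near'],.161]))
for i in range(3):
  for c in('side','top'):
    ctrl.capture(c)
    for n in('peg_1','square_2_eye','square_2'):
        print(c,n,[(*Z(c2w(c,d['point'])),round(d['score'],2)) for d in ctrl.spot_point(c,n) if d['score']>.3 and c2w(c,d['point'])[2]>.03])
im=save('side','side9.png'); 
q=[w2p('side',[*(P['far']+s*RX),.161-s*np.tan(np.radians(10))]) for s in(-.033,0,.047)]; e=w2p('side',T-[0,0,.0223]); print(q,e)
b=cv2.imread('pics/side9.png')[80:180,210:310]; b=cv2.resize(b,None,fx=6,fy=6,interpolation=cv2.INTER_CUBIC)
for u in q: cv2.circle(b,tuple(int(v) for v in (u-[210,80]+.5)*6),4,(0,255,0),1)
cv2.circle(b,tuple(int(v) for v in (e-[210,80]+.5)*6),4,(255,0,0),1)
cv2.imwrite('pics/c9.png',b); print(st()['time'])
E
```

```text
[0.64093184 0.22213645 0.19296409] expected eye [0.64093184 0.22213645 0.17066409]
TCP rail coords (0.4836, -0.4757, 0.193) pegs (0.5434, -0.4785, 0.161) (0.5433, -0.3379, 0.161)
side peg_1 [(0.5407, -0.3371, 0.1617, 0.69), (0.5372, -0.4766, 0.1568, 0.62)]
side square_2_eye [(0.4805, -0.4621, 0.1703, 0.76)]
side square_2 [(0.4816, -0.4427, 0.0797, 0.63)]
top peg_1 [(-0.0131, -0.6539, 0.0499, 0.55)]
top square_2_eye [(0.4849, -0.4637, 0.1716, 0.65)]
top square_2 [(0.4871, -0.4466, 0.08, 0.81)]
side peg_1 [(0.5427, -0.4773, 0.1567, 0.93), (0.5406, -0.3331, 0.156, 0.72)]
side square_2_eye [(0.4809, -0.4638, 0.1702, 0.59)]
side square_2 [(0.4815, -0.4457, 0.08, 0.97)]
top peg_1 []
top square_2_eye [(0.4855, -0.4626, 0.1722, 0.73)]
top square_2 [(0.4864, -0.4463, 0.0804, 0.72)]
side peg_1 [(0.5424, -0.3349, 0.1576, 0.89), (0.5394, -0.4762, 0.1585, 0.67)]
side square_2_eye [(0.4798, -0.4601, 0.1703, 0.71)]
side square_2 [(0.4839, -0.4461, 0.0802, 0.93), (0.4803, -0.4604, 0.1708, 0.65)]
top peg_1 [(-0.0881, -0.62, 0.0492, 0.51)]
top square_2_eye [(0.484, -0.4643, 0.1697, 0.63)]
top square_2 [(0.4854, -0.4485, 0.0831, 0.77)]
[array([274.78838602, 120.88191859]), array([278.2801492 , 116.47947245]), array([283.02248608, 110.50029182])] [270.92660878 124.62312412]
91.5833
```

View pics/c9.png

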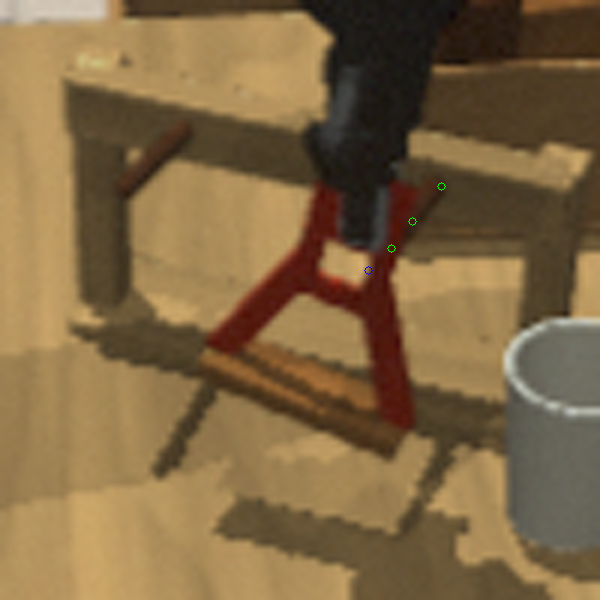

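The held square is tilted about 11° in the grip: the eye is +13 mm and the fence +29 mm along the rail from the TCP. I counter-tilt the tool, re-centre the eye and retry.

```bash
cat >> sq.py <<'E'
TAN=np.tan(np.radians(10))
def tq(al,phi):
    q=quat(phi); r=Ro.from_rotvec(al*np.r_[RX,0])*Ro.from_quat([q[1],q[2],q[3],q[0]]); v=r.as_quat(); return [v[3],v[0],v[1],v[2]]
def tcp_for(eye,d,al): return np.array(eye)-Ro.from_rotvec(al*np.r_[RX,0]).apply(d)
E
python3 - <<'E'
from sq import *
al=-np.radians(11); d=np.r_[.0129*RY,-.0222]; p=P['far']+RY*.002; Q=tq(al,PH)
E=lambda t,dz=0: tcp_for(np.r_[p-t*RX,.161+t*TAN+dz],d,al)
ctrl.move_l(E(.065),rot=Q,rate=.06)
Z=lambda v:(round(float(v[:2]@RX),4),round(float(v[:2]@RY),4),round(float(v[2]),4))
print('want eye',Z(np.r_[p-.065*RX,.161+.065*TAN]))
R=[]
for i in range(2):
  for c in('side','top'):
    ctrl.capture(c)
    for n in('square_2_eye','square_2'):
        print(c,n,[(*Z(c2w(c,d_['point'])),round(d_['score'],2)) for d_ in ctrl.spot_point(c,n) if d_['score']>.3 and c2w(c,d_['point'])[2]>.03])
print(st()['time'],st()['ee_pos'],st()['contact_force'])
im=save('side','side10.png'); b=cv2.imread('pics/side10.png')[80:180,210:310]; cv2.imwrite('pics/c10.png',cv2.resize(b,None,fx=5,fy=5,interpolation=cv2.INTER_CUBIC))
E
```

```text
want eye (0.4784, -0.4765, 0.1725)
side square_2_eye []
side square_2 [(0.4786, -0.4771, 0.0797, 0.96), (0.5437, -0.3379, 0.159, 0.56)]
top square_2_eye [(0.4789, -0.481, 0.1712, 0.7)]
top square_2 [(0.4818, -0.4788, 0.0827, 0.97)]
side square_2_eye [(0.4733, -0.4737, 0.171, 0.89)]
side square_2 [(0.4765, -0.4799, 0.0795, 0.82)]
top square_2_eye [(0.4806, -0.4787, 0.1722, 0.87)]
top square_2 [(0.4798, -0.4777, 0.0819, 0.76)]
92.525 [0.64697977 0.21329476 0.19652075] [ 0.01876072 -0.61904303 -1.22926294]
```

View pics/c10.png

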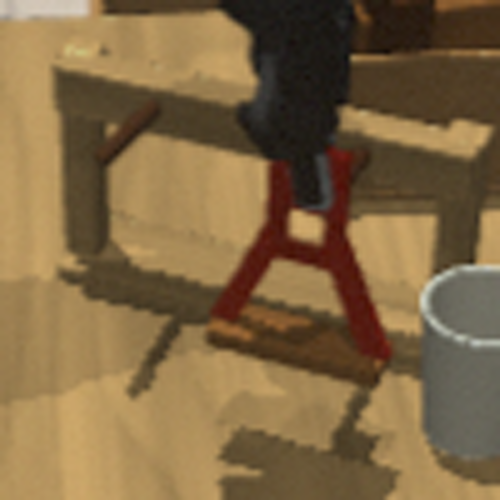

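The square is upright, and its eye lines up with the peg. Inserting now.

```bash
cat > ins.py <<'E'
from sq import *
Z=lambda v:(round(float(v[:2]@RX),4),round(float(v[:2]@RY),4),round(float(v[2]),4))
def insert(E,t0):
    f0=st()['contact_force'].copy()
    for t in np.arange(t0,-.0011,-.006):
        ctrl.move_l(E(t),rate=.06); f=st()['contact_force']-f0
        if np.linalg.norm(f)>6: print('touch',round(t,3),f.round(1),(f[:2]@RX).round(1),(f[:2]@RY).round(1)); return False
    for dz in np.arange(-.002,-.0101,-.002):
        ctrl.move_l(E(t,dz),rate=.05); f=st()['contact_force']-f0; print(round(dz,3),f.round(1))
        if f[2]>2: break
    ctrl.dwell(.2); ctrl.set_gripper(.4); ctrl.dwell(.3)
    ctrl.move_l(st()['ee_pos']+[0,0,.08],rate=.2); return True
E
python3 - <<'E'
from ins import *
al=-np.radians(11); d=np.r_[.0129*RY,-.0222]; p=P['far']+RY*.002
E=lambda t,dz=0: tcp_for(np.r_[p-t*RX,.161+t*TAN+dz],d,al)
ok=insert(E,.06); print(ok,st()['time'])
for c in('side','top'):
    ctrl.capture(c); print([(*Z(c2w(c,d_['point'])),round(d_['score'],2)) for d_ in ctrl.spot_point(c,'square_2')])
im=save('side','side11.png'); b=cv2.imread('pics/side11.png')[80:180,210:310]; cv2.imwrite('pics/c11.png',cv2.resize(b,None,fx=5,fy=5,interpolation=cv2.INTER_CUBIC))
E
```

```text
-0.002 [-0.5 -0.8 -0.2]
-0.004 [ 0.5 -0.5  0.1]
-0.006 [ 0.9 -0.3  0.2]
-0.008 [ 0.6 -0.6  0.1]
-0.01 [-0.9 -0.8  4.3]
True 97.9917
[(0.5362, -0.4758, 0.0621, 0.79), (0.5436, -0.477, 0.1584, 0.62), (0.4544, -0.1542, -0.0006, 0.55)]
[(0.541, -0.4768, 0.0645, 0.84)]
```

View pics/c11.png

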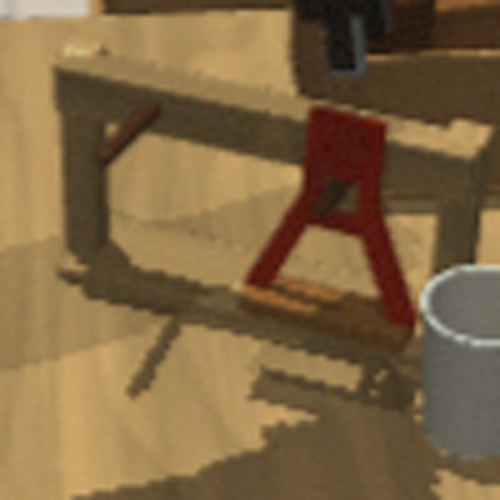

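The red square hangs on the far peg, with the peg visible through its eye at crop (330,197). Next I pick the aluminium one and measure its eye before inserting.

```bash
python3 - <<'E'
from ins import *
o=np.array([.341,.339]); th=np.radians(115); zg=.114; p=P['near']; a=p-.085*RX
for k in(0,np.pi):
    js=[ctrl.ik([*o,.2],quat(th+k)),ctrl.ik([*a,.25],quat(PH+k))]; print(k,[None if j is None else round(j[5],2) for j in js])
k=choose([([*o,.2],th),([*a,.25],PH)])
ctrl.move_l(st()['ee_pos']-np.r_[.1*RX,-.03],rate=.25)
ctrl.goto([*o,.24],quat(th+k)); ctrl.set_gripper(.5,60); ctrl.move_l([*o,zg],rate=.2)
ctrl.set_gripper(0,90); s=st(); print('grip',s['grip_width'],s['ee_pos']); ctrl.move_l([*o,.27],rate=.2)
ctrl.goto([*a,.27],quat(PH+k)); ctrl.move_l([*a,.161+.0215+.085*TAN],rate=.2)
T=st()['ee_pos']; print('TCP',Z(T),k)
for i in range(3):
  for c in('side','top'):
    ctrl.capture(c)
    for n in('square_1_eye','square_1'): print(c,n,[(*Z(c2w(c,d_['point'])),round(d_['score'],2)) for d_ in ctrl.spot_point(c,n) if d_['score']>.3 and c2w(c,d_['point'])[2]>.03])
print(st()['time'])
im=save('side','side12.png'); b=cv2.imread('pics/side12.png')[80:190,150:310]; cv2.imwrite('pics/c12.png',cv2.resize(b,None,fx=5,fy=5,interpolation=cv2.INTER_CUBIC))
E
```

```text
0 [np.float64(0.18), np.float64(0.79)]
3.141592653589793 [np.float64(-2.96), np.float64(-2.35)]
choose (np.float64(0.79455009595222), 0)
grip 0.08569415391100776 [0.34186997 0.33981949 0.11527931]
TCP (0.4586, -0.3367, 0.1981) 0
side square_1_eye [(0.4562, -0.3371, 0.1764, 0.97)]
side square_1 [(0.5392, -0.4777, 0.0599, 0.69), (0.4574, -0.3359, 0.0824, 0.66)]
top square_1_eye [(0.4581, -0.3471, 0.1732, 0.67)]
top square_1 [(0.4629, -0.3378, 0.0816, 0.68), (0.5419, -0.4771, 0.0626, 0.6)]
side square_1_eye [(0.4563, -0.3378, 0.1755, 0.65), (0.4597, -0.3338, 0.0822, 0.62)]
side square_1 [(0.459, -0.3369, 0.0829, 0.81), (0.537, -0.478, 0.0615, 0.55)]
top square_1_eye [(0.4554, -0.3428, 0.1726, 0.86)]
top square_1 [(0.4612, -0.3389, 0.0821, 0.89), (0.5414, -0.4773, 0.0635, 0.85)]
side square_1_eye [(0.4583, -0.3392, 0.1738, 0.59)]
side square_1 [(0.455, -0.3346, 0.0826, 0.94)]
top square_1_eye [(0.4594, -0.3464, 0.1704, 0.7), (-0.0893, -0.6205, 0.0475, 0.64)]
top square_1 [(0.4622, -0.3365, 0.0773, 0.62), (0.541, -0.478, 0.0647, 0.56), (0.4576, -0.346, 0.1706, 0.46)]
104.6
```

View pics/c12.png

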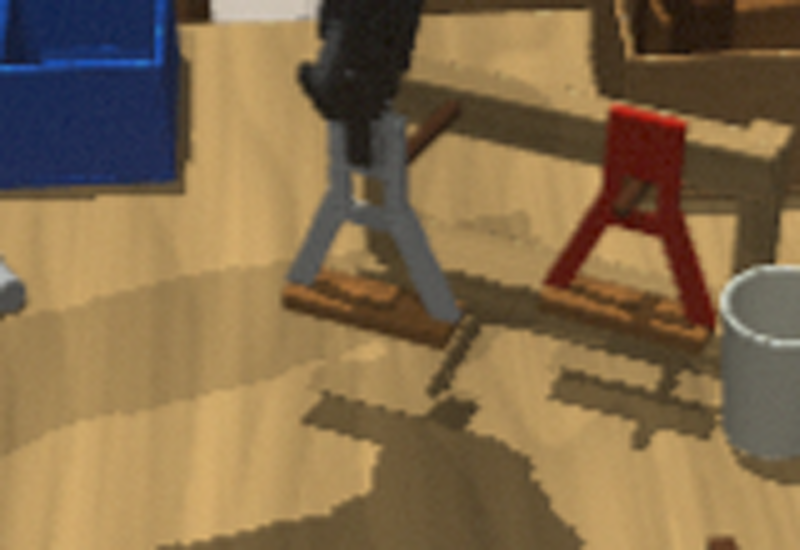

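The aluminium square hangs upright and central in the grip. The hung red one is steady. Inserting.

```bash
sed -i 's/-\.006):/-.003):/' ins.py; python3 - <<'E'
from ins import *
d=np.r_[-.0015*RY,-.0222]; p=P['near']
E=lambda t,dz=0: tcp_for(np.r_[p-t*RX,.161+t*TAN+dz],d,0)
ctrl.move_l(E(.06),rate=.08)
ok=insert(E,.057); print(ok,st()['time'])
if ok: q=st()['joint_positions'].copy(); q[0]-=.9; ctrl.movej(q)
for c in('side','top'):
    ctrl.capture(c)
    for n in('square_1','caul_a','chisel_1'): print([(*np.round(c2w(c,d_['point']),3),round(d_['score'],2)) for d_ in ctrl.spot_point(c,n)])
im=save('side','side13.png'); save('top','top13.png'); b=cv2.imread('pics/side13.png'); cv2.imwrite('pics/c13.png',cv2.resize(b[70:384,100:480],None,fx=1.9,fy=1.9,interpolation=cv2.INTER_CUBIC)); print(st()['time'])
E
```

```text
-0.002 [-0.4  0.2 -0.1]
-0.004 [0.8 0.7 0.7]
-0.006 [-0.1  1.9  0.1]
-0.008 [-2.4 -0.2  5.6]
True 112.5417
[(np.float64(0.539), np.float64(0.334), np.float64(0.059), 0.78), (np.float64(0.667), np.float64(0.269), np.float64(0.062), 0.43)]
[(np.float64(0.608), np.float64(0.008), np.float64(0.008), 0.77), (np.float64(0.556), np.float64(0.003), np.float64(0.007), 0.73), (np.float64(0.675), np.float64(0.015), np.float64(0.004), 0.48), (np.float64(0.675), np.float64(0.011), np.float64(0.008), 0.27)]
[(np.float64(0.576), np.float64(-0.307), np.float64(0.04), 0.94)]
[(np.float64(0.668), np.float64(0.275), np.float64(0.062), 0.82), (np.float64(0.545), np.float64(0.336), np.float64(0.06), 0.69)]
[(np.float64(0.556), np.float64(0.005), np.float64(0.01), 0.77), (np.float64(0.676), np.float64(0.012), np.float64(0.008), 0.62)]
[(np.float64(0.67), np.float64(0.276), np.float64(0.162), 0.7)]
115.0417
```

View pics/c13.png

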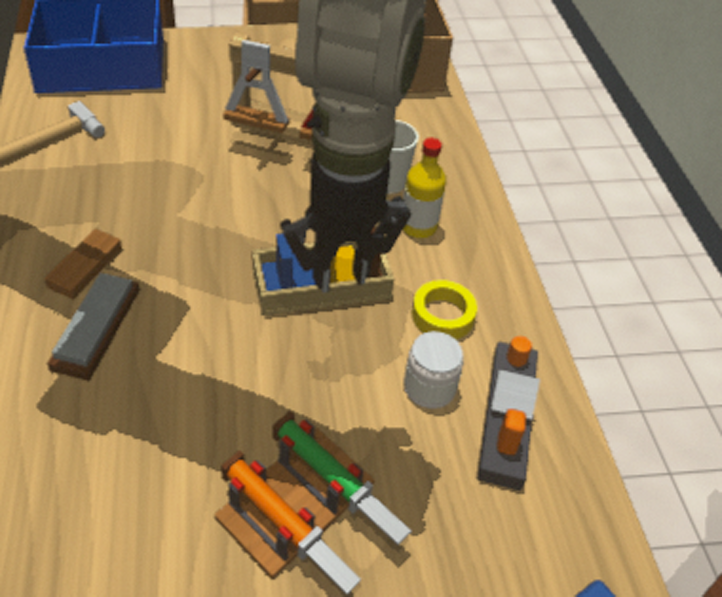

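Both squares are hung at z≈0.06, both chisels are home, and the cauls are in the case. The arm is at safe height (z≈0.26) and touching nothing, so I hand the job in.

```bash
python3 - <<'E'
from h import *
print(ctrl.get_state()['ee_pos']); print(ctrl.close_job())
E
```

```text
[ 0.60183276 -0.21520992  0.2550036 ]
the job is handed in; nothing more can be done
None
```

The job is handed in at about 115 s: cauls A, B and C went into their bays in that order, both chisels are snapped home, and both squares hang on their pegs (the red one needed a second try); the close-out call gave no verdict.

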